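# Comb the arbor blanks into the fluted tray

### The job

Take the wooden rake from its stand, set its teeth down on the fluted tray's far landing with the rake in line with the flutes, and comb it over the ridges right through to the near landing, teeth bearing gently on the ridges all the way, so that all four steel rods end up lying sunk in the flutes, one to a flute; comb again if any rod has stayed out. Move the rods with the rake only, never with the fingers, and do not press hard. Then stand the rake back in the channel of its stand and let go; leave the other things on the shelf alone.

Things in the scene. Friction and masses are not known exactly. Their poses are not given: they have to be found in the camera images.
- tray: Fluted beech tray, fixed, 231 mm (x) by 140 mm (y). Origin: centre of its underside; z up; y along the flutes, +x away from the robot (turned up to 17 degrees). Rim 6 mm thick, top at z = 23 mm; inside 219 by 128 mm. Its fluted board beds on old packing and leans up to 0.9 degree about y. Rigid: 1 mm too low makes over 15 N, so feel slowly; over 20 N on tray or rim or 15 N on a rod does damage.
- flutes (a point): Middle of the fluted board at ridge-top height (tray z = 15.2 mm; up to 1 mm more or less at the ends of the flutes' rows, 1.6 mm at the landings, as the board leans). Nine flutes along tray y, 128 mm long, centred at tray x = -60 to 60 mm every 15 mm, floor at z = 8 mm; between and beside them ten round-topped ridges 5.5 mm thick at x = -67.5 to 67.5 mm every 15 mm, tops at z = 15.2 mm.
- far_landing (a point): Middle of the far landing: a level wooden flat as high as the ridge tops (z = 15.2 mm), tray x = 67.5 to 109.5 mm, free of rods beyond x = 77 mm at the start. The rake is set down here, centred about x = 92 mm.
- near_landing (a point): Middle of the near landing: the same flat at tray x = -67.5 to -109.5 mm. The stroke ends with the rake bearing on it, centred about x = -88 mm. Comb slowly, about 20 mm/s: too fast, or with the teeth lifted a millimetre off the ridges, rods jam under the teeth.
- rake: Small beech hand rake, about 130 g, standing on its teeth in the stand. Origin: underside of the middle tooth; z up; y along the head. Head 108 mm (y) by 20 mm (x), z = 12 to 30 mm; below it seven blunt teeth, z = 0 to 12 mm, each 18 mm (x) by 12 mm (y), 4 mm apart. Looks the same turned half round. The teeth are too thick to drop into a flute: they ride from ridge to ridge.
- rake_grip (a point): Where to pinch the rake from above: on its flat-sided upright grip, 80 mm over the tooth tips. Grip 20 mm thick (rake x, pinch across this), 34 mm wide (rake y), from 30 to 102 mm over the tooth tips. In use the head lies along the flutes: the teeth's flat front pushes the rods ahead, turns them parallel and drops them in, and passes over sunk rods.
- stand: Wooden rake stand, fixed to the shelf: base 64 mm (x) by 136 mm (y), 6 mm thick, with two fences 124 mm long, 14 mm high above the base and 9 mm thick, that leave a channel 26 mm wide along y, open at both ends. Origin: centre of its underside, on the shelf. The rake stands in it with its origin at x = 0, y = 0, z = 6 mm, head along the channel.
- rod1: Plain steel arbor blank: round-ended straight rod, 7 mm in diameter, 80 mm long overall, about 24 g. Origin at its middle, on its axis; x along the rod (either way round). At the start it lies on the ridge tops, 15 to 55 degrees off the flutes, origin about 18.7 mm above the tray's underside; sunk in a flute, 11.5 mm (either 1 mm more or less, as the board leans). One flute holds one rod.
- rod2: Plain steel arbor blank: round-ended straight rod, 7 mm in diameter, 80 mm long overall, about 24 g. Origin at its middle, on its axis; x along the rod (either way round). At the start it lies on the ridge tops, 15 to 55 degrees off the flutes, origin about 18.7 mm above the tray's underside; sunk in a flute, 11.5 mm (either 1 mm more or less, as the board leans). One flute holds one rod.
- rod3: Plain steel arbor blank: round-ended straight rod, 7 mm in diameter, 80 mm long overall, about 24 g. Origin at its middle, on its axis; x along the rod (either way round). At the start it lies on the ridge tops, 15 to 55 degrees off the flutes, origin about 18.7 mm above the tray's underside; sunk in a flute, 11.5 mm (either 1 mm more or less, as the board leans). One flute holds one rod.
- rod4: Plain steel arbor blank: round-ended straight rod, 7 mm in diameter, 80 mm long overall, about 24 g. Origin at its middle, on its axis; x along the rod (either way round). At the start it lies on the ridge tops, 15 to 55 degrees off the flutes, origin about 18.7 mm above the tray's underside; sunk in a flute, 11.5 mm (either 1 mm more or less, as the board leans). One flute holds one rod.
- canister: Bystander: brass canister with a knurled screw lid half turned, 62 mm in diameter, 81 mm high, 350 g. Origin: centre of its underside.
- bird: Bystander: red enamelled tin bird on a black ebony plinth 64 mm square, 88 mm high in all, 280 g. Origin: centre of the plinth's underside.
- screwdriver: Bystander: horn-handled screwdriver lying down, 170 mm long, 22 mm thick. Origin: on the shelf under the handle, 48 mm from the butt end; x points to the blade.
- gear: Bystander: nickel gear wheel lying flat, 59 mm in diameter, 12 mm high at the hub. Origin: centre of its underside.
Mind the look-alikes: they are no part of the job. What is shaped like the rake but purple or white is not meant. Several things have the shape of the stand; the one meant has the colours described above.

How it is judged:
By the outcome, as a careful person would: the job done as asked, in the order asked, and still so for the second after the job is handed in, with the robot touching nothing.
It also fails if it takes over 72 s, if anything falls off the work surface, if the arm or the gripper's body presses on something with over 40 N, if the wrist force passes 120 N, or if a joint passes its speed limit or range.

### The arm

A 6-joint arm with a two-finger parallel gripper is mounted at the origin on the work surface. World frame = base frame: x ahead of the robot, y to its left, z up, the work surface at z = 0. Lengths are in m, angles in rad, forces in N, time in s.
With the tool pointing down it reaches from about 0.3 to 0.875 m from the base axis. Payload 6.4 kg.
Tool frame: the origin (TCP) lies on the centre line of the jaws, within the pads' length; the fingertips stand 11 mm ahead of it and the grasp point (between the pads) lies 8 mm behind it (ctrl.tip_reach is the distance from the TCP to the fingertips, in m); z points along the fingers, y is the direction in which the jaws open and shut (so a half turn about z gives the same grasp; the last joint's range is limited). The gripper opens to 85 mm and grips with 20 to 120 N. Pads are 22 mm wide; open, the fingers measure 114 mm over their backs; the gripper's body (76 mm by 85 mm) begins 54 mm behind the grasp point. The pads swing forward as they close: fully open they stand 13 mm farther back than shut.
Start: joints at [0.927, 0.181, 1.607, -0, 1.354, -0.206], TCP at [0.244, 0.521, 0.242] pointing down, gripper open.
Joint ranges: [-2.99, 2.99], [-0.89, 2.07], [0.3, 2.58], [-1.14, 4.28], [0, 2.63], [-3.12, 3.12]. Speed limits (rad/s): [2.57, 2.57, 3.01, 3.14, 3.14, 3.14].

### API

Orientations are given as a unit quaternion [w, x, y, z].
In Python, from bench import get_obs, camera, camera_model, ctrl gives the robot as it stands.
- The arm moves only by the shell command python3 -m inch 'ROWS'. ROWS is a JSON object of lists of equal length, an entry for each row: "linear": the shift along the tool's x, y, z in m, a list of three; "rot": the turn, a rotation vector about the tool's x, y, z in rad, a list of three; "claw": the opening, from 0 (shut) to 1 (fully open). A call has exactly 5 rows; each row is the pose to reach, as a shift and turn from the pose commanded when the call began, along the tool's axes at that moment; what a row does not reach only later rows make up. A row lasts 1/8 s, in which the tool goes at most 62.5 mm and 10.7 degrees, less where a joint would pass 70% of its speed; a pose out of reach is approached as far as the arm can. A call with a gripper value outside its range is refused whole. The fingers move at their own pace and stop on an object; the grip force is fixed at half the most. Time passes only in rows, so rows that repeat a pose let the fingers close, or fill a call up. It gives the time, the measured TCP pose, the force and the opening at its end, in the units of the state.
- get_obs(): the state, without advancing time (a new reading comes with each control period).
- camera(name): name is "scene" or "top" or "wrist"; returns the picture (400x640x3 uint8, red, green, blue); there is no depth.
- camera_model(name): a dict with "mtx" (3x3 intrinsics, pixels), "eye" and "rotation" of the camera in the world. Camera axes: x right, y down, z forward; pixel columns grow to the right and rows downward; lengths in m; the calibration is good to about 2 mm. A picture is of the moment at which its call begins: read the wrist's pose just before it. camera_model takes no time and is no camera call; for the wrist camera it gives the pose at the moment of the call.
- ctrl.hand_in(): hands the job in, once; it reports no verdict.
The state is a dict: "time_s": time; "q": joint angles; "dq": joint speeds; "joint_efforts": joint torques, N m; "eef_pos": TCP position; "eef_rot": TCP orientation; "wrist_force": force on the tool from outside, world axes, zero at the start; "torque": the same for the moment, N m; "opening": opening from 0.0 (shut) to 1.0 (fully open).
Only numpy, scipy, OpenCV 4.12 (cv2) and the standard library are available. Lean on these libraries where they do the work, as an engineer would, in place of code of your own. Each camera call takes 0.05 s, during which the arm holds its last target. There are 200 camera calls.

## Working session

There is one attempt and no reset: what is moved stays moved. The work goes in short steps, Python scripts to look and compute and a shell command to move; the robot and the scene stay as the last step left them, time stands still between calls to the robot, and variables do not carry over. Pictures are saved under pics/ and viewed, on a budget of 10 in all, crops included, one or two more only if the job needs it, and the job is handed in when it is done.

```bash
mkdir -p pics; ls
python3 - <<'E'
from bench import *
import cv2,numpy as np
o=get_obs();print({k:np.round(v,4).tolist() for k,v in o.items()},ctrl.tip_reach)
for n in("scene","top"):
    im=camera(n);cv2.imwrite(f"pics/{n}0.png",im[:,:,::-1]);m=camera_model(n);print(n,{k:np.round(v,4).tolist() for k,v in m.items()})
E
```

```text
pics
{'time_s': 0.0, 'q': [0.9267, 0.1815, 1.608, -0.0, 1.3538, -0.2063], 'dq': [-0.001, 0.0019, -0.0005, -0.0004, -0.0007, -0.0003], 'joint_efforts': [-0.0016, -44.4878, -35.1325, -0.0006, 0.0092, -0.0], 'eef_pos': [0.2434, 0.5203, 0.2414], 'eef_rot': [-0.0004, 0.2172, 0.9761, -0.0008], 'wrist_force': [0.4428, -0.3069, 0.9857], 'torque': [-0.0076, -0.0384, -0.0327], 'opening': 0.9972} 0.011
scene {'mtx': [[415.3786, 0.0, 315.9078], [0.0, 415.3786, 195.4782], [0.0, 0.0, 1.0]], 'eye': [1.1607, 0.8834, 0.7585], 'rotation': [-0.1413, 0.2546, 0.8401, -0.4576]}
top {'mtx': [[430.6592, 0.0, 321.3964], [0.0, 430.6592, 199.8119], [0.0, 0.0, 1.0]], 'eye': [0.3298, 0.0101, 1.1324], 'rotation': [-0.0818, 0.7068, -0.6985, 0.0768]}
```

View pics/top0.png

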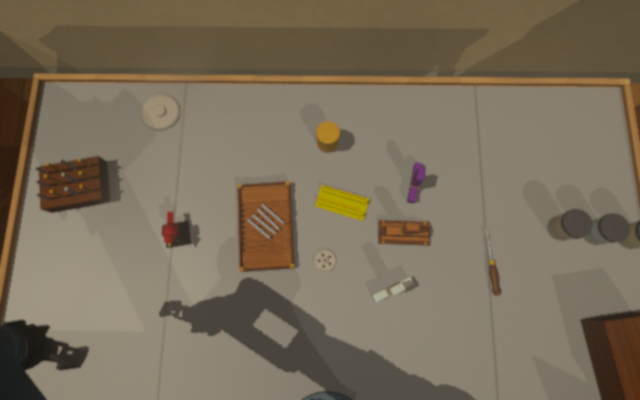

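View pics/scene0.png

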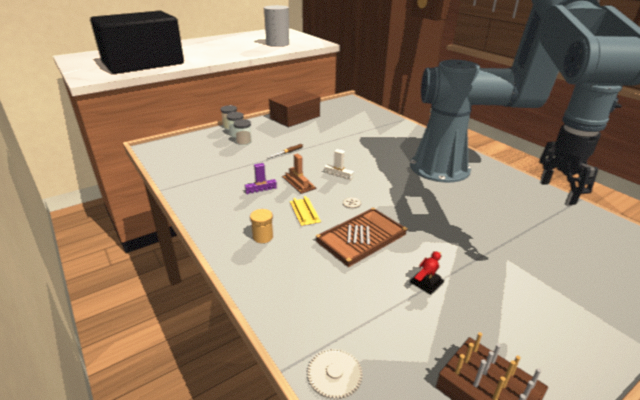

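The top view shows the tray at (266,226) with four rods. Stand candidates are the brown one at (404,232), with a wooden rake in it, and the empty yellow one at (342,202). Rake candidates are wooden (404,230), purple (416,183) and white (393,290). The brown stand with the wooden rake fits the description, so I'll confirm it in a crop and measure.

```bash
cat > h.py <<'E'
from bench import *
import cv2,numpy as np
from scipy.spatial.transform import Rotation as R
def rot(q): q=np.array(q).ravel(); return R.from_quat([q[1],q[2],q[3],q[0]]).as_matrix()
def Rm(m): r=np.array(m["rotation"]); return r if r.shape==(3,3) else rot(r)
def ray(m,px,z):
    d=Rm(m)@np.linalg.inv(np.array(m["mtx"]))@np.r_[px,1.0]; e=np.array(m["eye"]); return e+d*(z-e[2])/d[2]
def proj(m,p):
    c=np.array(m["mtx"])@(Rm(m).T@(np.array(p)-np.array(m["eye"]))); return c[:2]/c[2]
E
python3 - <<'E'
from h import *
m=camera_model("top");im=cv2.imread("pics/top0.png")
print(ray(m,[321,200],0))
hsv=cv2.cvtColor(im,cv2.COLOR_BGR2HSV)
mask=((hsv[...,1]>90)&((hsv[...,0]<20))).astype(np.uint8)*255
for nm,(a,b,c,d),z in(("tray",(225,165,305,285),.023),("stand",(370,210,440,255),.02)):
    k=np.zeros_like(mask);k[b:d,a:c]=mask[b:d,a:c]
    k=cv2.morphologyEx(k,cv2.MORPH_CLOSE,np.ones((5,5)))
    cs,_=cv2.findContours(k,cv2.RETR_EXTERNAL,cv2.CHAIN_APPROX_NONE);cn=max(cs,key=cv2.contourArea)
    P=np.array([ray(m,p[0],z)[:2] for p in cn],np.float32)
    print(nm,cv2.minAreaRect(P*1000),cv2.minAreaRect(cn))
a=cv2.resize(im[160:290,215:315],None,fx=4,fy=4,interpolation=2)
b=cv2.resize(im[200:265,365:445],None,fx=5,fy=5,interpolation=2)
o=np.zeros((520,800,3),np.uint8);o[:a.shape[0],:400]=a;o[:b.shape[0],400:800]=b
cv2.imwrite("pics/crop.png",o)
E
```

```text
[0.58811111 0.02077129 0.        ]
tray ((514.24853515625, 166.0041046142578), (231.31752014160156, 141.52908325195312), 4.410464286804199) ((264.47503662109375, 226.00125122070312), (87.84027099609375, 55.280948638916016), 87.1375961303711)
stand ((499.6976013183594, -196.76785278320312), (130.54092407226562, 62.98371124267578), 89.00861358642578) ((404.0006103515625, 232.47503662109375), (50.559200286865234, 23.99250030517578), 1.432096242904663)
```

View pics/crop.png

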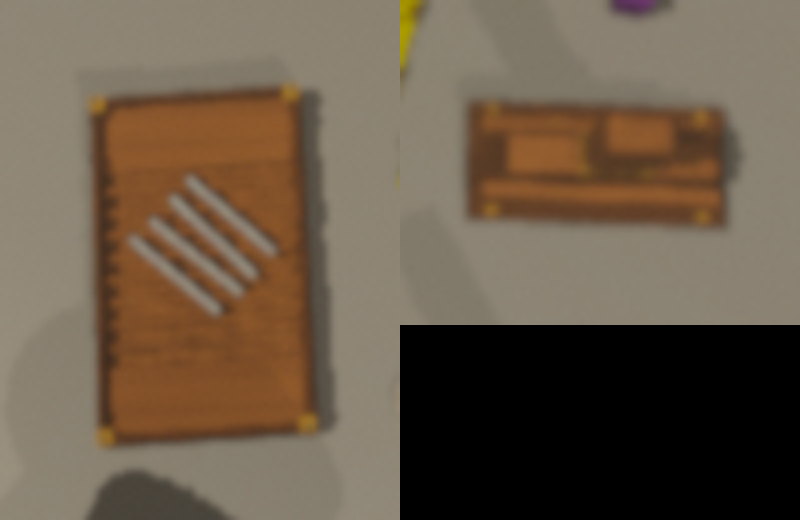

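Confirmed: the right crop shows the wooden rake in the brown stand, with the grip top near full-image (492,228)/5, and the left crop shows four parallel rods at about 45° on the tray. Next I'll move above the stand.

```bash
cat >> h.py <<'E'
def goal(p,yaw_deg):
    "shift/turn in tool axes to a pose with tool down and tool y at yaw_deg in the world"
    o=get_obs();Q=rot(o["eef_rot"]);y=np.deg2rad(yaw_deg);Y=np.array([np.cos(y),np.sin(y),0]);Z=np.array([0,0,-1.]);G=np.c_[np.cross(Y,Z),Y,Z]
    print("t",round(o["time_s"],2),"pos",np.round(o["eef_pos"],4),"yaw",np.round(np.rad2deg(np.arctan2(Q[1,1],Q[0,1])),2),"F",np.round(o["wrist_force"],2),"tilt",np.round(Q[:,2],4))
    print("lin",np.round(Q.T@(np.array(p)-o["eef_pos"]),4).tolist(),"rot",np.round(R.from_matrix(Q.T@G).as_rotvec(),4).tolist())
E
python3 -c "
from h import *
goal([.500,-.197,.24],-1)
m=camera_model('wrist');o=get_obs();Q=rot(o['eef_rot']);print('cam in tool',Q.T@(np.array(m['eye'])-o['eef_pos']),(Q.T@Rm(m)).round(3),m['mtx'])
m=camera_model('top')
for p in([615,0],):pass
print('grip top',ray(m,[(639-400)/5+365,135/5+200],.108),'purple',ray(m,[418,172],.1),'white',ray(m,[406,284],.1),'canister',ray(m,[328,130],.081))
"
```

```text
t 0.1 pos [0.2435 0.5204 0.2415] yaw 64.92 F [-0.18  0.65 -0.05] tilt [-0.001  -0.0013 -1.    ]
lin [-0.5365, -0.541, 0.0021] rot [-0.0016, 0.0006, 1.1505]
cam in tool [ 0.06722436 -0.00023989 -0.13214317] [[ 0.001 -0.965 -0.263]
 [ 1.     0.001  0.   ]
 [-0.    -0.263  0.965]] [[328.89482447   0.         317.91416177]
 [  0.         328.89482447 204.65958683]
 [  0.           0.           1.        ]]
grip top [ 0.49940875 -0.20164339  0.108     ] purple [ 0.63959289 -0.2210637   0.1       ] white [ 0.3649477  -0.18261402  0.1       ] canister [0.75655335 0.0041699  0.081     ]
```

```bash
for i in 1; do :; done
python3 -m inch '{"linear":[[-0.05,-0.05,0],[-0.1,-0.1,0],[-0.15,-0.15,0],[-0.2,-0.2,0],[-0.25,-0.25,0]],"rot":[[0,0,0.1],[0,0,0.2],[0,0,0.3],[0,0,0.4],[0,0,0.5]],"claw":[1,1,1,1,1]}'
python3 -c "
from h import *
goal([.500,-.199,.24],-1)"
```

```text
time_s: 0.72
eef_pos: [0.3503, 0.2252, 0.2422]
eef_rot: [0.0, 0.453, 0.891, 0.0]
wrist_force: [1.3, -0.3, 0.8]
opening: 0.999
t 0.72 pos [0.3503 0.2252 0.2422] yaw 36.11 F [ 1.3  -0.31  0.76] tilt [ 3.e-04  0.e+00 -1.e+00]
lin [-0.4309, -0.1291, 0.0022] rot [0.0003, 0.0001, 0.6477]
```

```bash
python3 -m inch '{"linear":[[-0.055,-0.015,0],[-0.11,-0.03,0],[-0.165,-0.045,0],[-0.22,-0.06,0],[-0.27,-0.075,0]],"rot":[[0,0,0.12],[0,0,0.24],[0,0,0.36],[0,0,0.48],[0,0,0.6]],"claw":[1,1,1,1,1]}'
python3 -c "
from h import *
goal([.500,-.199,.24],-1)"
```

```text
time_s: 1.35
eef_pos: [0.4497, -0.0371, 0.2421]
eef_rot: [-0.0, 0.697, 0.717, 0.0]
wrist_force: [-0.4, -0.2, -0.1]
opening: 1.002
t 1.35 pos [ 0.4497 -0.0371  0.2421] yaw 1.62 F [-0.37 -0.16 -0.07] tilt [ 0.e+00  1.e-04 -1.e+00]
lin [-0.1633, 0.0457, 0.0021] rot [0.0, -0.0001, 0.0457]
```

```bash
python3 -m inch '{"linear":[[-0.05,0.014,0],[-0.1,0.028,0],[-0.145,0.043,0],[-0.145,0.043,0],[-0.145,0.043,0]],"rot":[[0,0,0.02],[0,0,0.04],[0,0,0.04],[0,0,0.04],[0,0,0.04]],"claw":[1,1,1,1,1]}'
python3 -c "
from h import *
goal([.500,-.199,.24],-1)
m=camera_model('wrist');im=camera('wrist');cv2.imwrite('pics/w1.png',im[:,:,::-1]);np.save('w1.npy',m,allow_pickle=True)"
```

```text
time_s: 1.98
eef_pos: [0.4967, -0.178, 0.2416]
eef_rot: [-0.001, 0.71, 0.705, -0.0]
wrist_force: [1.2, -0.1, -0.5]
opening: 1.003
t 1.98 pos [ 0.4967 -0.178   0.2416] yaw -0.42 F [ 1.19 -0.1  -0.49] tilt [-0.0014  0.0012 -1.    ]
lin [-0.021, 0.0035, 0.0016] rot [-0.0014, -0.0012, 0.0101]
```

View pics/w1.png

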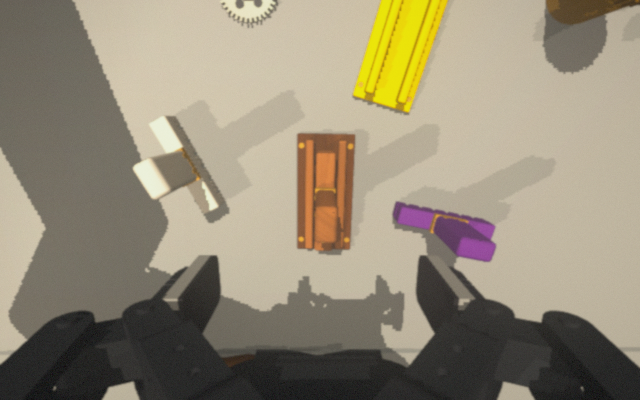

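```bash
python3 -c "
from h import *
m=np.load('w1.npy',allow_pickle=True).item()
im=cv2.imread('pics/w1.png')
D=[(301,146),(350,146),(300,240),(347,240)]
for z in(.006,.02):
  P=np.array([ray(m,d,z) for d in D]);print(z,P.mean(0),P[1]-P[0],P[2]-P[0],P[3]-P[1])
hsv=cv2.cvtColor(im,cv2.COLOR_BGR2HSV)
k=((hsv[...,1]>90)&(hsv[...,0]<20)).astype(np.uint8);k[:120]=0;k[270:]=0;k[:,:285]=0;k[:,365:]=0
cn=max(cv2.findContours(k,0,1)[0],key=cv2.contourArea)
for z in (.003,.01):print(cv2.minAreaRect(np.array([ray(m,p[0],z)[:2]*1000 for p in cn],np.float32)))
# grip top: bright orange-ish
for r in (205,215,225,235): print(r,im[r,312:345,2].tolist())
print([im[r,327,2] for r in range(180,252)])
"
```

```text
0.006 [ 0.50297284 -0.19961117  0.006     ] [ 0.05415651 -0.00031548  0.        ] [-0.00335212 -0.11088934  0.        ] [-0.00141102 -0.11086952  0.        ]
0.02 [ 0.5027324  -0.19625686  0.02      ] [ 0.05209527 -0.00030347  0.        ] [-0.00322454 -0.10666881  0.        ] [-0.00135732 -0.10664973  0.        ]
((503.5633239746094, -200.1575927734375), (138.3419952392578, 62.39068603515625), 88.74817657470703)
((503.4330139160156, -198.4837188720703), (135.7305908203125, 61.212955474853516), 88.74818420410156)
205 [160, 124, 98, 112, 122, 131, 137, 139, 142, 146, 146, 147, 146, 147, 144, 148, 147, 146, 146, 144, 144, 141, 133, 127, 126, 151, 178, 189, 191, 187, 184, 167, 134]
215 [151, 122, 137, 163, 177, 184, 189, 198, 202, 202, 207, 206, 207, 202, 202, 197, 195, 198, 201, 204, 207, 206, 199, 185, 166, 151, 165, 187, 192, 191, 180, 152, 132]
225 [145, 109, 122, 162, 185, 196, 202, 207, 206, 206, 205, 203, 201, 198, 200, 197, 193, 190, 190, 190, 190, 186, 174, 161, 138, 120, 111, 112, 128, 156, 163, 137, 120]
235 [143, 119, 134, 157, 181, 193, 198, 200, 202, 201, 198, 200, 195, 198
[... 477 characters left out ...]
int8(148), np.uint8(166), np.uint8(193), np.uint8(207), np.uint8(209), np.uint8(209), np.uint8(214), np.uint8(205), np.uint8(200), np.uint8(197), np.uint8(197), np.uint8(199), np.uint8(200), np.uint8(201), np.uint8(201), np.uint8(200), np.uint8(196), np.uint8(195), np.uint8(192), np.uint8(193), np.uint8(197), np.uint8(200), np.uint8(200), np.uint8(201), np.uint8(201), np.uint8(205), np.uint8(200), np.uint8(199), np.uint8(200), np.uint8(202), np.uint8(200), np.uint8(199), np.uint8(193), np.uint8(194), np.uint8(195), np.uint8(195), np.uint8(174), np.uint8(149), np.uint8(132), np.uint8(128), np.uint8(127), np.uint8(121), np.uint8(125), np.uint8(126), np.uint8(125), np.uint8(122), np.uint8(125)]
```

```bash
python3 -c "
from h import *
m=np.load('w1.npy',allow_pickle=True).item()
print(ray(m,(325.5,223.5),.108))
goal([.5025,-.2,.125],-1.2)
goal([.5025,-.2,.079],-1.2)
"
```

```text
[ 0.50208766 -0.20026674  0.108     ]
t 2.02 pos [ 0.4967 -0.1775  0.2418] yaw -0.37 F [-0.72  0.84  0.59] tilt [-0.001  0.001 -1.   ]
lin [-0.0226, 0.006, 0.1168] rot [-0.001, -0.001, 0.0145]
t 2.02 pos [ 0.4967 -0.1775  0.2418] yaw -0.37 F [-0.72  0.84  0.59] tilt [-0.001  0.001 -1.   ]
lin [-0.0226, 0.0061, 0.1628] rot [-0.001, -0.001, 0.0145]
```

```bash
python3 -m inch '{"linear":[[-0.0226,0.0058,0.04],[-0.0226,0.0058,0.08],[-0.0226,0.0058,0.12],[-0.0226,0.0058,0.15],[-0.0226,0.0058,0.1625]],"rot":[[0,0,0.014],[0,0,0.014],[0,0,0.014],[0,0,0.014],[0,0,0.014]],"claw":[1,1,1,1,1]}'
python3 -m inch '{"linear":[[0,0,0],[0,0,0],[0,0,0],[0,0,0],[0,0,0]],"rot":[[0,0,0],[0,0,0],[0,0,0],[0,0,0],[0,0,0]],"claw":[0.6,0.45,0.35,0.3,0.27]}'
python3 -c "
from h import *
goal([.502,-.2,.079],-1.2)"
```

```text
time_s: 2.65
eef_pos: [0.5018, -0.1991, 0.0782]
eef_rot: [-0.002, 0.714, 0.7, -0.0]
wrist_force: [0.2, 0.2, 0.5]
opening: 1.0
time_s: 3.28
eef_pos: [0.503, -0.2014, 0.0802]
eef_rot: [0.0, 0.715, 0.7, 0.0]
wrist_force: [-0.6, 0.0, -0.1]
opening: 0.272
t 3.27 pos [ 0.503  -0.2014  0.0802] yaw -1.21 F [-0.62  0.03 -0.14] tilt [ 5.e-04 -3.e-04 -1.e+00]
lin [0.0014, -0.001, 0.0012] rot [0.0005, 0.0003, -0.0002]
```

```bash
python3 -m inch '{"linear":[[0.001,-0.001,0],[0.001,-0.001,0],[0.001,-0.001,0],[0.001,-0.001,0],[0.001,-0.001,0]],"rot":[[0,0,0],[0,0,0],[0,0,0],[0,0,0],[0,0,0]],"claw":[0.2,0,0,0,0]}'
python3 -m inch '{"linear":[[0,0,-0.005],[0,0,-0.02],[0,0,-0.06],[0,0,-0.1],[0,0,-0.12]],"rot":[[0,0,0],[0,0,0],[0,0,0],[0,0,0],[0,0,0]],"claw":[0,0,0,0,0]}'
python3 -c "
from h import *
goal([.6057,.173,.2],4.4)"
```

```text
time_s: 3.9
eef_pos: [0.5023, -0.2006, 0.0802]
eef_rot: [0.001, 0.715, 0.7, 0.0]
wrist_force: [0.6, -1.7, 5.1]
opening: 0.228
time_s: 4.53
eef_pos: [0.5026, -0.2005, 0.203]
eef_rot: [0.002, 0.714, 0.7, 0.0]
wrist_force: [0.1, -0.4, -1.8]
opening: 0.232
t 4.53 pos [ 0.5026 -0.2005  0.203 ] yaw -1.19 F [ 0.14 -0.4  -1.78] tilt [ 0.0028 -0.0018 -1.    ]
lin [0.3756, 0.0953, 0.0026] rot [0.0028, 0.0019, -0.0976]
```

```bash
python3 -m inch '{"linear":[[0.06,0.003,-0.016],[0.12,0.006,-0.032],[0.18,0.009,-0.048],[0.24,0.012,-0.064],[0.3,0.014,-0.08]],"rot":[[0,0,-0.02],[0,0,-0.04],[0,0,-0.06],[0,0,-0.08],[0,0,-0.0976]],"claw":[0,0,0,0,0]}'
python3 -m inch '{"linear":[[0,0,0],[0,0,0],[0,0,0],[0,0,0],[0,0,0]],"rot":[[0,0,0],[0,0,0],[0,0,0],[0,0,0],[0,0,0]],"claw":[0,0,0,0,0]}'
python3 -c "
from h import *
goal([.6057,.173,.15],4.4)
m=camera_model('wrist');im=camera('wrist');cv2.imwrite('pics/w2.png',im[:,:,::-1]);np.save('w2.npy',m,allow_pickle=True)"
```

```text
time_s: 5.15
eef_pos: [0.5216, 0.1015, 0.281]
eef_rot: [0.0, 0.679, 0.734, 0.0]
wrist_force: [0.7, -0.2, -1.0]
opening: 0.231
time_s: 5.78
eef_pos: [0.5222, 0.0985, 0.2795]
eef_rot: [-0.0, 0.68, 0.733, -0.0]
wrist_force: [0.2, -0.4, -0.9]
opening: 0.224
t 5.78 pos [0.5222 0.0985 0.2795] yaw 4.3 F [ 0.24 -0.4  -0.92] tilt [-5.e-04  0.e+00 -1.e+00]
lin [0.068, 0.0889, 0.1295] rot [-0.0005, -0.0001, -0.0018]
```

View pics/w2.png

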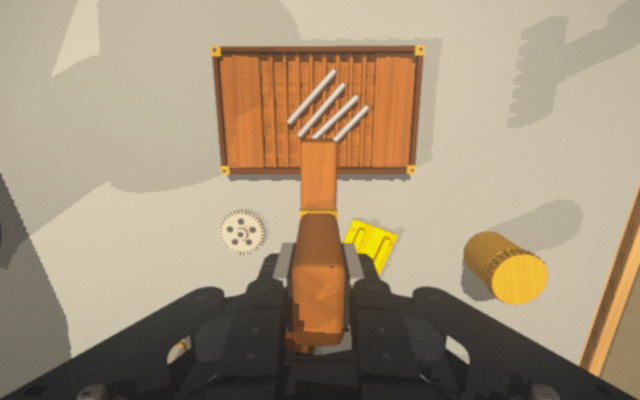

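```bash
python3 -c "
from h import *
m=np.load('w2.npy',allow_pickle=True).item()
im=cv2.imread('pics/w2.png');hsv=cv2.cvtColor(im,cv2.COLOR_BGR2HSV)
k=((hsv[...,0]>=19)&(hsv[...,0]<=32)&(hsv[...,1]>120)&(hsv[...,2]>120)).astype(np.uint8)
n,l,s,c=cv2.connectedComponentsWithStats(k)
for i in range(1,n):
  if s[i,4]>15 and c[i][1]<200: print(c[i],s[i])
C=np.array([[217,50],[420,50],[226,170],[411,170]],float)
for i,p in enumerate(C):
  d=[j for j in range(1,n) if s[j,4]>15 and np.hypot(*(c[j]-p))<12]
  if d: C[i]=c[d[0]]
P=np.array([ray(m,p,.023) for p in C]);print(P,P.mean(0))
v=(P[1]+P[3]-P[0]-P[2]);print('yaw',np.rad2deg(np.arctan2(v[1],v[0])))
v=(P[0]+P[1]-P[2]-P[3]);print('yaw2',np.rad2deg(np.arctan2(-v[0],v[1])))
h=.2795-.0742+.03
for r in (150,170,190,205):
  row=hsv[r,285:355];print(r,im[r,292:348,0].tolist())
for p in [(301,145),(338,145),(301,205),(338,205)]: print(p,ray(m,p,h))
"
```

```text
[419.38571429  49.72857143] [415  45  10  10  70]
[216.13461538  51.63461538] [212  46   8  10  52]
[224.79591837 169.34693878] [221 166   8   8  49]
[410.8372093  169.09302326] [408 166   8   8  43]
[[0.4008046  0.22277801 0.023     ]
 [0.6208052  0.24147979 0.023     ]
 [0.41045379 0.09424774 0.023     ]
 [0.63116899 0.11147201 0.023     ]] [0.51580815 0.16749439 0.023     ]
yaw 4.660303679848923
yaw2 4.426338209748413
150 [61, 62, 63, 63, 62, 63, 65, 61, 64, 63, 67, 71, 69, 68, 69, 69, 69, 63, 64, 67, 71, 62, 71, 72, 71, 68, 67, 64, 69, 63, 65, 64, 66, 67, 71, 69, 71, 69, 71, 69, 68, 69, 66, 59, 53, 56, 53, 59, 55, 62, 64, 61, 62, 63, 58, 55]
170 [53, 53, 55, 58, 51, 53, 53, 60, 56, 61, 67, 64, 69, 69, 70, 68, 65, 69, 68, 65, 69, 68, 66, 68, 70, 70, 67, 69, 67, 69, 69, 70, 72, 66, 74, 68, 70, 67, 69, 70, 64, 67, 66, 58, 54, 50, 53, 52, 55, 49, 53, 48, 54, 52, 56, 51]
190 [172, 171, 171, 176, 174, 172, 170, 164, 134, 91, 72, 68, 69, 67, 71, 71, 69, 70, 75, 72, 73, 69, 72, 65, 70, 72, 69, 68, 67, 71, 71, 71, 71, 69, 68, 71, 69, 69, 71, 66, 71, 67, 64, 70, 105, 145, 166, 172, 176, 172, 173, 175, 173, 171, 172, 169]
205 [171, 170, 172, 173, 173, 171, 170, 165, 141, 103, 76, 70, 71, 71, 67, 67, 68, 66, 62, 63, 68, 66, 66, 65, 67, 68, 65, 63, 66, 71, 68, 65, 67, 63, 70, 67, 67, 69, 65, 66, 66, 64, 64, 86, 133, 162, 172, 171, 171, 170, 169, 171, 171, 174, 171, 169]
(301, 145) [0.50865961 0.14900073 0.2353    ]
(338, 145) [0.52820046 0.15049726 0.2353    ]
(301, 205) [0.51072858 0.11611033 0.2353    ]
(338, 205) [0.5312415  0.11768502 0.2353    ]
```

```bash
python3 -c "
from h import *
goal([.6067,.1742,.105],4.5)"
python3 -m inch '{"linear":[[0.03,0.035,0.02],[0.05,0.065,0.05],[0.0692,0.0898,0.09],[0.0692,0.0898,0.13],[0.0692,0.0898,0.155]],"rot":[[0,0,0],[0,0,-0.003],[0,0,-0.003],[0,0,-0.003],[0,0,-0.003]],"claw":[0,0,0,0,0]}'
python3 -m inch '{"linear":[[0,0,0],[0,0,0],[0,0,0.004],[0,0,0.008],[0,0,0.015]],"rot":[[0,0,0],[0,0,0],[0,0,0],[0,0,0],[0,0,0]],"claw":[0,0,0,0,0]}'
python3 -c "
from h import *
goal([.6067,.1742,.105],4.5)"
```

```text
t 5.83 pos [0.5222 0.0987 0.2796] yaw 4.31 F [ 0.37 -0.35 -1.98] tilt [-4.e-04  0.e+00 -1.e+00]
lin [0.0689, 0.09, 0.1746] rot [-0.0004, -0.0, -0.0032]
time_s: 6.45
eef_pos: [0.6053, 0.1752, 0.1217]
eef_rot: [-0.001, 0.678, 0.735, -0.001]
wrist_force: [-0.3, 0.1, -0.8]
opening: 0.225
time_s: 7.08
eef_pos: [0.6068, 0.1753, 0.1102]
eef_rot: [0.0, 0.678, 0.735, 0.0]
wrist_force: [0.1, -0.2, -0.8]
opening: 0.227
t 7.08 pos [0.6068 0.1753 0.1102] yaw 4.56 F [ 0.14 -0.22 -0.79] tilt [ 1.3e-03  1.0e-04 -1.0e+00]
lin [-0.0011, -0.0002, 0.0052] rot [0.0013, -0.0, 0.0011]
```

```bash
python3 -m inch '{"linear":[[-0.001,0,0.004],[-0.001,0,0.008],[-0.001,0,0.012],[-0.001,0,0.014],[-0.001,0,0.015]],"rot":[[0,0,0],[0,0,0],[0,0,0],[0,0,0],[0,0,0]],"claw":[0,0,0,0,0]}'
python3 -m inch '{"linear":[[0,0,0],[0,0,0.0005],[0,0,0.001],[0,0,0.0015],[0,0,0.0015]],"rot":[[0,0,0],[0,0,0],[0,0,0],[0,0,0],[0,0,0]],"claw":[0,0,0,0,0]}'
python3 -c "
from h import *
goal([.6067,.1742,.09],4.5)"
```

```text
time_s: 7.7
eef_pos: [0.6065, 0.1743, 0.0947]
eef_rot: [-0.0, 0.678, 0.735, -0.0]
wrist_force: [-0.0, 0.1, -1.2]
opening: 0.228
time_s: 8.32
eef_pos: [0.6065, 0.1743, 0.0932]
eef_rot: [-0.0, 0.678, 0.735, -0.0]
wrist_force: [0.1, -0.2, -1.5]
opening: 0.226
t 8.32 pos [0.6065 0.1743 0.0932] yaw 4.56 F [ 0.1  -0.19 -1.48] tilt [-1.e-04 -1.e-04 -1.e+00]
lin [-0.0001, 0.0002, 0.0032] rot [-0.0001, 0.0001, 0.0011]
```

```bash
Z='"rot":[[0,0,0],[0,0,0],[0,0,0],[0,0,0],[0,0,0]],"claw":[0,0,0,0,0]'
python3 -m inch '{"linear":[[0,0,0.0003],[0,0,0.0006],[0,0,0.001],[0,0,0.001],[0,0,0.001]],"rot":[[0,0,0],[0,0,0],[0,0,0],[0,0,0],[0,0,0]],"claw":[0,0,0,0,0]}'
python3 -m inch '{"linear":[[0,0,0.0002],[0,0,0.0004],[0,0,0.0006],[0,0,0.0006],[0,0,0.0006]],"rot":[[0,0,0],[0,0,0],[0,0,0],[0,0,0],[0,0,0]],"claw":[0,0,0,0,0]}'
```

```text
time_s: 8.95
eef_pos: [0.6065, 0.1743, 0.0923]
eef_rot: [0.0, 0.678, 0.735, 0.0]
wrist_force: [0.2, 0.3, -2.5]
opening: 0.228
time_s: 9.57
eef_pos: [0.6065, 0.1743, 0.0917]
eef_rot: [-0.0, 0.678, 0.735, -0.0]
wrist_force: [0.4, 0.5, -1.1]
opening: 0.227
```

```bash
python3 -m inch '{"linear":[[0,0,0.0002],[0,0,0.0004],[0,0,0.0006],[0,0,0.0006],[0,0,0.0006]],"rot":[[0,0,0],[0,0,0],[0,0,0],[0,0,0],[0,0,0]],"claw":[0,0,0,0,0]}'
```

```text
time_s: 10.2
eef_pos: [0.6065, 0.1743, 0.0911]
eef_rot: [-0.0, 0.678, 0.735, 0.0]
wrist_force: [-0.0, -0.2, -0.1]
opening: 0.229
```

```bash
python3 -m inch '{"linear":[[0,0,0.0001],[0,0,0.0003],[0,0,0.0005],[0,0,0.0005],[0,0,0.0005]],"rot":[[0,0,0],[0,0,0],[0,0,0],[0,0,0],[0,0,0]],"claw":[0,0,0,0,0]}'
```

```text
time_s: 10.82
eef_pos: [0.6065, 0.1743, 0.0906]
eef_rot: [-0.0, 0.678, 0.735, -0.0]
wrist_force: [0.1, -0.9, -1.0]
opening: 0.229
```

```bash
python3 -m inch '{"linear":[[0,0,0.0001],[0,0,0.0003],[0,0,0.0005],[0,0,0.0005],[0,0,0.0005]],"rot":[[0,0,0],[0,0,0],[0,0,0],[0,0,0],[0,0,0]],"claw":[0,0,0,0,0]}'
```

```text
time_s: 11.45
eef_pos: [0.6065, 0.1743, 0.0901]
eef_rot: [-0.0, 0.678, 0.735, -0.0]
wrist_force: [-0.2, -0.7, -1.8]
opening: 0.232
```

```bash
python3 -m inch '{"linear":[[0,0,0.0001],[0,0,0.0003],[0,0,0.0005],[0,0,0.0005],[0,0,0.0005]],"rot":[[0,0,0],[0,0,0],[0,0,0],[0,0,0],[0,0,0]],"claw":[0,0,0,0,0]}'
```

```text
time_s: 12.08
eef_pos: [0.6065, 0.1743, 0.0896]
eef_rot: [-0.0, 0.678, 0.735, -0.0]
wrist_force: [-0.8, -0.7, -1.2]
opening: 0.23
```

```bash
python3 -m inch '{"linear":[[0,0,0.0001],[0,0,0.0003],[0,0,0.0004],[0,0,0.0004],[0,0,0.0004]],"rot":[[0,0,0],[0,0,0],[0,0,0],[0,0,0],[0,0,0]],"claw":[0,0,0,0,0]}'
```

```text
time_s: 12.7
eef_pos: [0.6065, 0.1743, 0.0892]
eef_rot: [-0.0, 0.678, 0.735, -0.0]
wrist_force: [0.6, -0.3, -2.1]
opening: 0.23
```

```bash
python3 -m inch '{"linear":[[0,0,0.0001],[0,0,0.0003],[0,0,0.0005],[0,0,0.0005],[0,0,0.0005]],"rot":[[0,0,0],[0,0,0],[0,0,0],[0,0,0],[0,0,0]],"claw":[0,0,0,0,0]}'
```

```text
time_s: 13.32
eef_pos: [0.6065, 0.1743, 0.0887]
eef_rot: [0.0, 0.678, 0.735, 0.0]
wrist_force: [0.2, 0.2, -2.1]
opening: 0.23
```

```bash
python3 -m inch '{"linear":[[0,0,0.0001],[0,0,0.0003],[0,0,0.0004],[0,0,0.0004],[0,0,0.0004]],"rot":[[0,0,0],[0,0,0],[0,0,0],[0,0,0],[0,0,0]],"claw":[0,0,0,0,0]}'
```

```text
time_s: 13.95
eef_pos: [0.6065, 0.1743, 0.0883]
eef_rot: [-0.0, 0.678, 0.735, 0.0]
wrist_force: [0.6, -0.1, -1.7]
opening: 0.224
```

```bash
python3 -m inch '{"linear":[[0,0,0.0001],[0,0,0.0003],[0,0,0.0004],[0,0,0.0004],[0,0,0.0004]],"rot":[[0,0,0],[0,0,0],[0,0,0],[0,0,0],[0,0,0]],"claw":[0,0,0,0,0]}'
```

```text
time_s: 14.58
eef_pos: [0.6066, 0.1743, 0.0882]
eef_rot: [0.0, 0.678, 0.735, 0.0]
wrist_force: [-1.1, -0.3, 2.8]
opening: 0.229
```

```bash
python3 -m inch '{"linear":[[0,0,0.0001],[0,0,0.0003],[0,0,0.0004],[0,0,0.0004],[0,0,0.0004]],"rot":[[0,0,0],[0,0,0],[0,0,0],[0,0,0],[0,0,0]],"claw":[0,0,0,0,0]}'
```

```text
time_s: 15.2
eef_pos: [0.6067, 0.1743, 0.0882]
eef_rot: [0.0, 0.678, 0.735, 0.0]
wrist_force: [-3.2, -0.2, 6.6]
opening: 0.227
```

```bash
python3 -m inch '{"linear":[[0,-0.0025,-0.0001],[0,-0.005,-0.00015],[0,-0.0075,-0.0002],[0,-0.01,-0.00025],[0,-0.0125,-0.0003]],"rot":[[0,0,0],[0,0,0],[0,0,0],[0,0,0],[0,0,0]],"claw":[0,0,0,0,0]}'
```

```text
time_s: 15.82
eef_pos: [0.5946, 0.1733, 0.0884]
eef_rot: [0.001, 0.678, 0.735, 0.001]
wrist_force: [2.0, 0.3, 5.8]
opening: 0.225
```

```bash
python3 -m inch '{"linear":[[0,-0.0025,-0.00003],[0,-0.005,-0.00006],[0,-0.0075,-0.00009],[0,-0.01,-0.00012],[0,-0.0125,-0.00015]],"rot":[[0,0,0],[0,0,0],[0,0,0],[0,0,0],[0,0,0]],"claw":[0,0,0,0,0]}'
```

```text
time_s: 16.45
eef_pos: [0.582, 0.1723, 0.0884]
eef_rot: [0.0, 0.678, 0.735, 0.001]
wrist_force: [1.8, -0.7, 5.5]
opening: 0.229
```

```bash
python3 -m inch '{"linear":[[0,-0.0025,-0.00004],[0,-0.005,-0.00008],[0,-0.0075,-0.00011],[0,-0.01,-0.00014],[0,-0.0125,-0.00018]],"rot":[[0,0,0],[0,0,0],[0,0,0],[0,0,0],[0,0,0]],"claw":[0,0,0,0,0]}'
```

```text
time_s: 17.08
eef_pos: [0.5695, 0.1713, 0.0886]
eef_rot: [0.0, 0.678, 0.735, 0.0]
wrist_force: [2.9, 1.0, 6.4]
opening: 0.223
```

```bash
python3 -m inch '{"linear":[[0,-0.0025,-0.00003],[0,-0.005,-0.00006],[0,-0.0075,-0.00009],[0,-0.01,-0.00012],[0,-0.0125,-0.00015]],"rot":[[0,0,0],[0,0,0],[0,0,0],[0,0,0],[0,0,0]],"claw":[0,0,0,0,0]}'
```

```text
time_s: 17.7
eef_pos: [0.5572, 0.1704, 0.0888]
eef_rot: [0.001, 0.678, 0.735, 0.001]
wrist_force: [2.6, 0.5, 5.8]
opening: 0.225
```

```bash
python3 -m inch '{"linear":[[0,-0.0025,-0.00004],[0,-0.005,-0.00008],[0,-0.0075,-0.00011],[0,-0.01,-0.00014],[0,-0.0125,-0.00018]],"rot":[[0,0,0],[0,0,0],[0,0,0],[0,0,0],[0,0,0]],"claw":[0,0,0,0,0]}'
```

```text
time_s: 18.32
eef_pos: [0.5448, 0.1693, 0.089]
eef_rot: [0.001, 0.678, 0.735, 0.001]
wrist_force: [2.4, -0.2, 5.8]
opening: 0.223
```

```bash
python3 -m inch '{"linear":[[0,-0.0025,-0.00003],[0,-0.005,-0.00007],[0,-0.0075,-0.0001],[0,-0.01,-0.00013],[0,-0.0125,-0.00016]],"rot":[[0,0,0],[0,0,0],[0,0,0],[0,0,0],[0,0,0]],"claw":[0,0,0,0,0]}'
```

```text
time_s: 18.95
eef_pos: [0.5327, 0.1684, 0.0892]
eef_rot: [0.001, 0.678, 0.735, 0.001]
wrist_force: [4.3, 0.6, 5.4]
opening: 0.228
```

```bash
python3 -m inch '{"linear":[[0,-0.0025,-0.00003],[0,-0.005,-0.00007],[0,-0.0075,-0.0001],[0,-0.01,-0.00013],[0,-0.0125,-0.00016]],"rot":[[0,0,0],[0,0,0],[0,0,0],[0,0,0],[0,0,0]],"claw":[0,0,0,0,0]}'
```

```text
time_s: 19.58
eef_pos: [0.5197, 0.1674, 0.0892]
eef_rot: [0.0, 0.678, 0.735, 0.001]
wrist_force: [2.1, 0.4, 5.4]
opening: 0.227
```

```bash
python3 -m inch '{"linear":[[0,-0.0025,-0.00003],[0,-0.005,-0.00007],[0,-0.0075,-0.0001],[0,-0.01,-0.00013],[0,-0.0125,-0.00016]],"rot":[[0,0,0],[0,0,0],[0,0,0],[0,0,0],[0,0,0]],"claw":[0,0,0,0,0]}'
```

```text
time_s: 20.2
eef_pos: [0.5073, 0.1664, 0.0894]
eef_rot: [0.001, 0.678, 0.735, 0.001]
wrist_force: [3.1, 0.1, 6.0]
opening: 0.23
```

```bash
python3 -m inch '{"linear":[[0,-0.0025,-0.00004],[0,-0.005,-0.00008],[0,-0.0075,-0.00011],[0,-0.01,-0.00014],[0,-0.0125,-0.00018]],"rot":[[0,0,0],[0,0,0],[0,0,0],[0,0,0],[0,0,0]],"claw":[0,0,0,0,0]}'
```

```text
time_s: 20.82
eef_pos: [0.495, 0.1654, 0.0897]
eef_rot: [0.001, 0.678, 0.735, 0.001]
wrist_force: [2.2, 0.3, 6.2]
opening: 0.227
```

```bash
python3 -m inch '{"linear":[[0,-0.0025,-0.00003],[0,-0.005,-0.00007],[0,-0.0075,-0.0001],[0,-0.01,-0.00013],[0,-0.0125,-0.00016]],"rot":[[0,0,0],[0,0,0],[0,0,0],[0,0,0],[0,0,0]],"claw":[0,0,0,0,0]}'
```

```text
time_s: 21.45
eef_pos: [0.4826, 0.1644, 0.0899]
eef_rot: [0.001, 0.678, 0.735, 0.001]
wrist_force: [2.4, 0.8, 7.5]
opening: 0.225
```

```bash
python3 -m inch '{"linear":[[0,-0.0025,-0.00005],[0,-0.005,-0.0001],[0,-0.0075,-0.00015],[0,-0.01,-0.0002],[0,-0.0125,-0.00025]],"rot":[[0,0,0],[0,0,0],[0,0,0],[0,0,0],[0,0,0]],"claw":[0,0,0,0,0]}'
```

```text
time_s: 22.08
eef_pos: [0.4702, 0.1634, 0.0901]
eef_rot: [0.001, 0.678, 0.735, 0.001]
wrist_force: [2.6, -0.2, 7.0]
opening: 0.235
```

```bash
python3 -m inch '{"linear":[[0,-0.0025,-0.00004],[0,-0.005,-0.00008],[0,-0.0075,-0.00011],[0,-0.01,-0.00014],[0,-0.0125,-0.00018]],"rot":[[0,0,0],[0,0,0],[0,0,0],[0,0,0],[0,0,0]],"claw":[0,0,0,0,0]}'
```

```text
time_s: 22.7
eef_pos: [0.458, 0.1625, 0.0903]
eef_rot: [0.001, 0.678, 0.735, 0.001]
wrist_force: [4.0, -0.1, 5.8]
opening: 0.225
```

```bash
python3 -m inch '{"linear":[[0,-0.0025,-0.00004],[0,-0.005,-0.00008],[0,-0.0075,-0.00011],[0,-0.01,-0.00014],[0,-0.0125,-0.00018]],"rot":[[0,0,0],[0,0,0],[0,0,0],[0,0,0],[0,0,0]],"claw":[0,0,0,0,0]}'
```

```text
time_s: 23.32
eef_pos: [0.4453, 0.1614, 0.0905]
eef_rot: [0.001, 0.678, 0.735, 0.001]
wrist_force: [3.1, 0.6, 6.4]
opening: 0.223
```

```bash
python3 -m inch '{"linear":[[0,-0.0025,-0.00004],[0,-0.005,-0.00008],[0,-0.0075,-0.00011],[0,-0.01,-0.00014],[0,-0.0125,-0.00018]],"rot":[[0,0,0],[0,0,0],[0,0,0],[0,0,0],[0,0,0]],"claw":[0,0,0,0,0]}'
```

```text
time_s: 23.95
eef_pos: [0.4329, 0.1605, 0.0907]
eef_rot: [0.001, 0.678, 0.735, 0.001]
wrist_force: [2.8, -0.3, 6.7]
opening: 0.224
```

```bash
python3 -m inch '{"linear":[[0,-0.0025,-0.00003],[0,-0.005,-0.00006],[0,-0.006,-0.00008],[0,-0.006,-0.00008],[0,-0.006,-0.00008]],"rot":[[0,0,0],[0,0,0],[0,0,0],[0,0,0],[0,0,0]],"claw":[0,0,0,0,0]}'
python3 -c "
from h import *
goal([.40,.157,.2],-1.2)
cv2.imwrite('pics/top1.png',cv2.resize(camera('top')[160:290,215:315,::-1],None,fx=5,fy=5,interpolation=2)[:600])"
```

```text
time_s: 24.58
eef_pos: [0.4269, 0.16, 0.0908]
eef_rot: [0.001, 0.678, 0.735, 0.001]
wrist_force: [2.5, 0.8, 7.7]
opening: 0.225
t 24.57 pos [0.4269 0.16   0.0908] yaw 4.56 F [2.48 0.76 7.67] tilt [ 1.9e-03  2.0e-04 -1.0e+00]
lin [-0.0008, -0.0268, -0.1092] rot [0.0019, -0.0001, 0.1005]
```

```bash
python3 -m inch '{"linear":[[0,0,-0.01],[0,0,-0.04],[0,0,-0.09],[-0.02,0.03,-0.14],[-0.04,0.05,-0.19]],"rot":[[0,0,0],[0,0,0],[0,0,0],[0,0,0],[0,0,0]],"claw":[0,0,0,0,0]}'
python3 -m inch '{"linear":[[-0.03,0.04,0],[-0.03,0.04,0],[-0.03,0.04,0],[-0.03,0.04,0],[-0.03,0.04,0]],"rot":[[0,0,0],[0,0,0],[0,0,0],[0,0,0],[0,0,0]],"claw":[0,0,0,0,0]}'
python3 -c "
from h import *
goal([.5025,-.2,.2],-1.2)
m=camera_model('wrist');im=camera('wrist')[:,:,::-1];np.save('w3.npy',m,allow_pickle=True);cv2.imwrite('w3full.png',im)
cv2.imwrite('pics/w3.png',cv2.resize(im[20:195,195:445],None,fx=3.2,fy=3.2,interpolation=2))"
```

```text
time_s: 25.25
eef_pos: [0.4782, 0.1238, 0.2809]
eef_rot: [-0.001, 0.678, 0.735, -0.001]
wrist_force: [1.4, 0.0, -0.9]
opening: 0.224
time_s: 25.88
eef_pos: [0.5205, 0.0979, 0.2799]
eef_rot: [-0.0, 0.678, 0.735, -0.0]
wrist_force: [0.0, -0.3, -2.0]
opening: 0.225
t 25.88 pos [0.5205 0.0979 0.2799] yaw 4.62 F [ 0.04 -0.26 -1.97] tilt [-8.e-04  0.e+00 -1.e+00]
lin [-0.2955, -0.0419, 0.0799] rot [-0.0008, -0.0001, 0.1016]
```

View pics/w3.png

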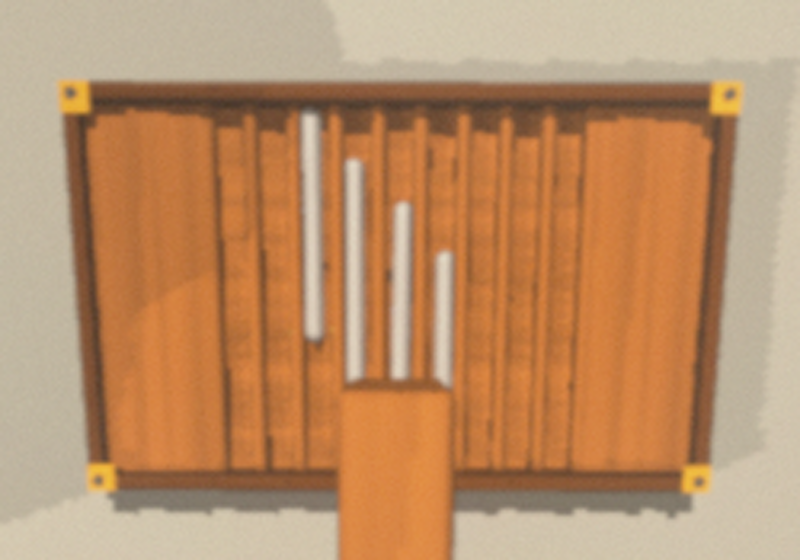

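The four rods lie parallel, centred between ridges, in four adjacent flutes (crop columns 313, 354, 401 and 444, with ridges at 293, 335, 378, 420 and 463). Now I'll return the rake.

```bash
python3 -m inch '{"linear":[[-0.055,-0.008,0],[-0.11,-0.016,0],[-0.17,-0.024,0],[-0.23,-0.032,0],[-0.285,-0.04,0.04]],"rot":[[0,0,0.02],[0,0,0.04],[0,0,0.06],[0,0,0.08],[0,0,0.1]],"claw":[0,0,0,0,0]}'
python3 -m inch '{"linear":[[-0.009,-0.001,0.02],[-0.009,-0.001,0.06],[-0.009,-0.001,0.1],[-0.009,-0.001,0.1],[-0.009,-0.001,0.1]],"rot":[[0,0,0],[0,0,0],[0,0,0],[0,0,0],[0,0,0]],"claw":[0,0,0,0,0]}'
python3 -c "
from h import *
goal([.5023,-.2006,.0802],-1.2)"
```

```text
time_s: 26.55
eef_pos: [0.506, -0.1883, 0.2467]
eef_rot: [0.004, 0.715, 0.7, 0.001]
wrist_force: [1.1, -0.4, -2.4]
opening: 0.223
time_s: 27.18
eef_pos: [0.5041, -0.1944, 0.1452]
eef_rot: [0.001, 0.714, 0.7, 0.0]
wrist_force: [-0.8, -0.8, -0.9]
opening: 0.227
t 27.18 pos [ 0.5041 -0.1944  0.1452] yaw -1.14 F [-0.76 -0.8  -0.87] tilt [ 0.0016 -0.0011 -1.    ]
lin [-0.0062, -0.0018, 0.065] rot [0.0016, 0.001, 0.001]
```

```bash
python3 -m inch '{"linear":[[-0.006,-0.0016,0.01],[-0.006,-0.0016,0.025],[-0.006,-0.0016,0.04],[-0.006,-0.0016,0.04],[-0.006,-0.0016,0.04]],"rot":[[0,0,0],[0,0,0],[0,0,0],[0,0,0],[0,0,0]],"claw":[0,0,0,0,0]}'
python3 -c "
from h import *
goal([.5023,-.2006,.0802],-1.2)"
```

```text
time_s: 27.8
eef_pos: [0.5016, -0.2, 0.1035]
eef_rot: [-0.0, 0.714, 0.7, -0.0]
wrist_force: [-0.2, -0.2, -1.6]
opening: 0.229
t 27.8 pos [ 0.5016 -0.2     0.1035] yaw -1.16 F [-0.24 -0.2  -1.57] tilt [-2.e-04  2.e-04 -1.e+00]
lin [-0.0006, 0.0007, 0.0233] rot [-0.0002, -0.0002, 0.0006]
```

```bash
python3 -m inch '{"linear":[[-0.0006,0.0007,0.005],[-0.0006,0.0007,0.01],[-0.0006,0.0007,0.015],[-0.0006,0.0007,0.019],[-0.0006,0.0007,0.021]],"rot":[[0,0,0],[0,0,0],[0,0,0],[0,0,0],[0,0,0]],"claw":[0,0,0,0,0]}'
python3 -m inch '{"linear":[[0,0,0],[0,0,0.0005],[0,0,0.001],[0,0,0.0015],[0,0,0.0015]],"rot":[[0,0,0],[0,0,0],[0,0,0],[0,0,0],[0,0,0]],"claw":[0,0,0,0,0]}'
python3 -c "
from h import *
goal([.5023,-.2006,.0802],-1.2)"
```

```text
time_s: 28.42
eef_pos: [0.5021, -0.2006, 0.0822]
eef_rot: [-0.0, 0.714, 0.7, -0.0]
wrist_force: [0.3, -0.7, -1.7]
opening: 0.228
time_s: 29.05
eef_pos: [0.5022, -0.2007, 0.0811]
eef_rot: [-0.0, 0.714, 0.7, -0.0]
wrist_force: [0.5, -0.3, -2.1]
opening: 0.233
t 29.05 pos [ 0.5022 -0.2007  0.0811] yaw -1.17 F [ 0.5  -0.27 -2.05] tilt [-0.  0. -1.]
lin [0.0001, 0.0001, 0.0009] rot [-0.0, -0.0, 0.0005]
```

```bash
python3 -m inch '{"linear":[[0,0,0.0002],[0,0,0.0004],[0,0,0.0006],[0,0,0.0006],[0,0,0.0006]],"rot":[[0,0,0],[0,0,0],[0,0,0],[0,0,0],[0,0,0]],"claw":[0,0,0,0,0]}'
```

```text
time_s: 29.68
eef_pos: [0.5023, -0.2007, 0.0805]
eef_rot: [0.0, 0.714, 0.7, -0.0]
wrist_force: [0.3, 0.1, -1.7]
opening: 0.227
```

```bash
python3 -m inch '{"linear":[[0,0,0.0002],[0,0,0.0004],[0,0,0.0005],[0,0,0.0005],[0,0,0.0005]],"rot":[[0,0,0],[0,0,0],[0,0,0],[0,0,0],[0,0,0]],"claw":[0,0,0,0,0]}'
```

```text
time_s: 30.3
eef_pos: [0.5023, -0.2007, 0.0802]
eef_rot: [0.0, 0.714, 0.7, 0.0]
wrist_force: [-0.5, 0.8, 2.2]
opening: 0.224
```

```bash
python3 -m inch '{"linear":[[0,0,0],[0,0,0],[0,0,0],[0,0,0],[0,0,0]],"rot":[[0,0,0],[0,0,0],[0,0,0],[0,0,0],[0,0,0]],"claw":[0.3,0.4,0.6,0.8,0.9]}'
python3 -m inch '{"linear":[[0,0,0],[0,0,-0.02],[0,0,-0.06],[0,0,-0.11],[0.03,0,-0.16]],"rot":[[0,0,0],[0,0,0],[0,0,0],[0,0,0],[0,0,0]],"claw":[0.9,0.9,0.9,0.9,0.9]}'
python3 -m inch '{"linear":[[0,0,0],[0,0,0],[0,0,0],[0,0,0],[0,0,0]],"rot":[[0,0,0],[0,0,0],[0,0,0],[0,0,0],[0,0,0]],"claw":[0.9,0.9,0.9,0.9,0.9]}'
python3 -c "
from h import *
w=camera('wrist')[:,:,::-1];t=camera('top')[:,:,::-1];s=camera('scene')[:,:,::-1]
o=np.zeros((600,800,3),np.uint8)
o[:300,:400]=cv2.resize(w[100:300,190:457],(400,300));a=cv2.resize(t[170:285,225:305],(400,575));o[:575,400:]=a
o[300:,:400]=cv2.resize(s[145:270,270:437],(400,300),interpolation=2)
cv2.imwrite('pics/end.png',o)"
```

```text
time_s: 30.92
eef_pos: [0.5022, -0.2007, 0.08]
eef_rot: [0.0, 0.714, 0.7, 0.0]
wrist_force: [0.1, -0.2, -0.1]
opening: 0.901
time_s: 31.55
eef_pos: [0.5027, -0.1717, 0.2416]
eef_rot: [0.0, 0.715, 0.699, -0.0]
wrist_force: [0.1, 0.4, 0.2]
opening: 0.897
time_s: 32.17
eef_pos: [0.5026, -0.1708, 0.2392]
eef_rot: [-0.001, 0.714, 0.7, -0.0]
wrist_force: [0.5, -0.2, 0.0]
opening: 0.904
```

View pics/end.png

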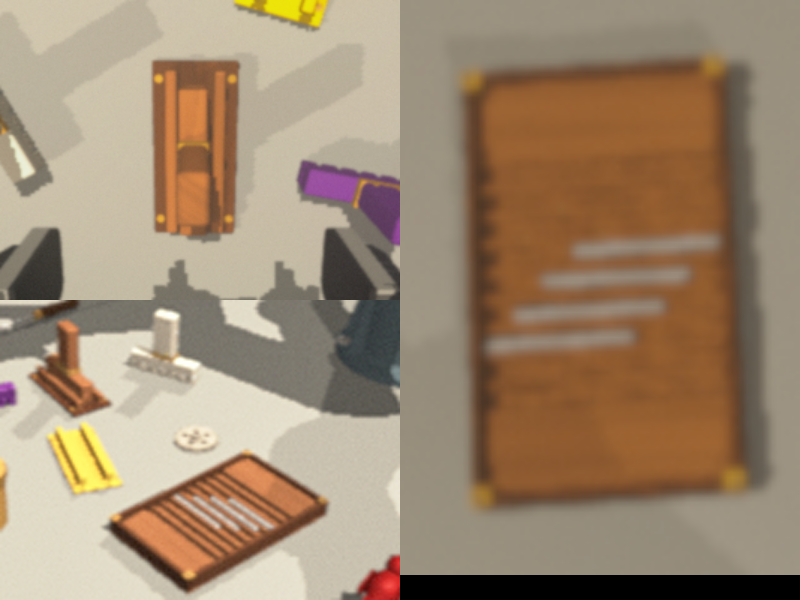

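The composite shows the rake upright in the brown stand's channel (upper left, (195,150)). The tray has four parallel rods, one per flute, evenly spaced, and the other objects haven't moved. Handing in.

```bash
python3 -c "
from bench import *
print(ctrl.hand_in())"
```

```text
the job is handed in; nothing more can be done
None
```

I combed the rods into the flutes with one pass of the wooden rake, put it back in its brown stand and handed the job in. Simulated time when I handed in was about 32 s.

- **Stroke:** I set the teeth down on the far landing (contact near tray x = 92 mm) and combed at 20 mm/s to about x = -88 mm on the near landing. The wrist read 5–8 N upward at the end of every move. I raised the rake about 0.15–0.2 mm per 12.5 mm to follow the leaning board.
- **Rods:** The last pictures show all four lying parallel in four adjacent flutes, one to a flute and centred between the ridges. I judged that they are sunk from these positions and did not measure their heights. Two of them lie close to the tray's rim at one end.
- **Rake and the rest:** The rake stands upright in the channel. The gripper is open and clear of everything, and the other things in view look undisturbed.
- **Disagreement:** The top and wrist cameras differed by about 3 mm on the stand and 2 mm on the tray. I used the wrist readings for the stand and the average for the tray.

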